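# Square the notched panel on the drawing board's peg

### The job

The large notched plywood panel lies askew on the drawing board, its notch round the steel peg. Swing it round on the peg by its opposite corner, flat on the board and with the notch staying on the peg, until it lies square, its long edges along the board's long edges. Leave the small panel where it is.

Things in the scene. Friction and masses are not known exactly. Their poses are not given: they have to be found in the camera images.
- board: Flat black drawing board with a cream drawing field, 260 mm (its x) by 380 mm (its y), 12 mm thick, fixed to the desk. Origin: centre of its underside, on the desk. Its x axis points away from the robot (roughly), y to the left, z up.
- peg (a point): Foot of the upright steel peg, on the board's top face at the peg's axis: at x 70 mm, y -75 mm, z 12 mm in the board's frame. The peg is fixed, 14 mm in diameter and rises 22 mm above the board's top. Axes as the board's.
- panel: Large loose plywood panel with a drawing, 110 (x) by 150 (y) by 12 mm, 0.08 to 0.17 kg. Origin: on the underside plane, where the peg's axis lies when seated in the notch. Plate spans x -88 to 22, y -12 to 138 mm; notch (20 mm wide, 20 deep) at x -10 to 10, open to -y, floor at y 8. Corner to push: x -88, y 138, on the near face (x -88). Square: axes parallel to the board's; starts 20 to 34 deg anticlockwise.
- small_panel: A small plain plywood panel without a notch, 80 by 62 mm and 12 mm thick, lying loose at the left of the board; to be left alone. Origin: centre of its underside.
Mind the look-alikes: they are no part of the job. Leave any pink or turquoise look-alike of the panel alone.

How it is judged:
By the outcome, as a careful person would: the job done as asked, in the order asked, and still so for the second after the job is handed in, with the robot touching nothing.
It also fails if it takes over 32 s, if anything falls off the work surface, if the arm or the gripper's body presses on something with over 40 N, if the wrist force passes 120 N, or if a joint passes its speed limit or range.

### The arm

A 6-joint arm with a two-finger parallel gripper is mounted at the origin on the work surface. World frame = base frame: x ahead of the robot, y to its left, z up, the work surface at z = 0. Lengths are in m, angles in rad, forces in N, time in s.
With the tool pointing down it reaches from about 0.35 to 0.775 m from the base axis. Payload 7.3 kg.
Tool frame: the origin (TCP) lies midway between the tips of the shut fingers; the grasp point (between the pads) lies 19 mm behind it; z points along the fingers, y is the line along which they close (so a half turn about z gives the same grasp; the last joint's range is limited). The gripper opens to 92 mm and grips with 3 to 60 N. Pads are 19 mm wide; open, the fingers measure 130 mm over their backs; the gripper's body (75 mm by 190 mm) begins 47 mm behind the grasp point.
Start: joints at [1.036, 0.342, 1.524, -0, 1.275, -0.146], TCP at [0.199, 0.486, 0.227] pointing down, gripper open.
Joint ranges: [-2.53, 2.53], [-0.77, 2.02], [0.04, 2.7], [-1, 4.14], [0.28, 2.66], [-3.11, 3.11]. Speed limits (rad/s): [2.57, 2.57, 3.14, 3.14, 3.14, 3.14].

### API

Orientations are given as a rotation vector (axis times angle).
In Python, from bench import ctrl gives the robot as it stands. The module is installed in compiled form; this text tells all that it offers.
- The arm moves only by the tool play_rows, never from a script. Its argument "moves" is a list of rows, each an object of numbers: "ax", "ay", "az": the turn, a rotation vector about the tool's x, y, z as a fraction of full scale; "dx", "dy", "dz": the shift along the tool's x, y, z as a fraction of full scale; "jaw": the closure, from -1 (fully open) to 1 (shut). A call has 1 to 20 rows; each row shifts and turns the commanded pose from where the row before left it, along the tool's axes as they then stand; what a row does not reach is not made up. Full scale, the value 1, is 1 m for a shift and 45 degrees for a turn. A row lasts 1/12 s, in which the tool goes at most 41.7 mm and 7.16 degrees, less where a joint would pass 70% of its speed; a pose out of reach is approached as far as the arm can. A call with a number of a shift or a turn outside -1 to 1 is refused whole. A call with a gripper value outside its range is refused whole. The fingers move at their own pace and stop on an object; the grip force is fixed at half the most. Time passes only in rows, so rows that do not move let the fingers close. It gives the time, the measured TCP pose, the force, the opening and the grip force at its end, in the units of the state.
- ctrl.get_state(): the state, without advancing time (a new reading comes with each control period).
- ctrl.camera(name): name is "side" or "top"; returns a dict with "color" (420x560x3 uint8, red, green, blue), "K" (3x3 intrinsics, pixels), "k1" (the pictures are not rectified: a ray, as slopes to the right and down, at radius r is drawn at 1 + k1 r^2 times it, then the intrinsics apply), "xyz" and "attitude" of the camera in the world. Camera axes: x right, y down, z forward; pixel columns grow to the right and rows downward; lengths in m; the calibration is good to about 2 mm. A picture is of the moment at which its call begins. There is no depth.
- ctrl.hand_in(): hands the job in; it is judged then, once.
The state is a dict: "time_s": time; "q": joint angles; "qd": joint speeds; "effort": joint torques, N m; "tool_pos": TCP position; "eef_rot": TCP orientation; "force": force on the tool from outside, world axes, zero at the start; "moment": the same for the moment, N m; "grip_width": finger opening in m; "gripper_force": force on a finger pad.
Only numpy, scipy, OpenCV 4.12 (cv2) and the standard library are available. Lean on these libraries where they do the work, as an engineer would, in place of code of your own. Each camera call takes 0.05 s, during which the arm holds its last target. There are 200 camera calls.

## Working session

There is one attempt and no reset: what is moved stays moved. The work goes in short steps, Python scripts to look and compute and a tool call to move; the robot and the scene stay as the last step left them, time stands still between calls to the robot, and variables do not carry over. Pictures are saved under pics/ and viewed, at most 10 in all, crops included, and the job is handed in when it is done.

Besides the shell and the picture viewer there is one more tool, called as a command line: name --argument value ..., lists and objects as JSON in quotes. play_rows: Moves the arm, as the interface text tells. Its arguments: {"type":"object","properties":{"moves":{"type":"array","items":{"type":"object","properties":{"ax":{"type":"number"},"ay":{"type":"number"},"az":{"type":"number"},"dx":{"type":"number"},"dy":{"type":"number"},"dz":{"type":"number"},"jaw":{"type":"number"}}}}},"required":["moves"]}

```bash
mkdir -p pics; cat > h.py <<'E'
import numpy as np, cv2
from scipy.spatial.transform import Rotation as R
from bench import ctrl
def rot(a):
    a=np.array(a,float)
    return a if a.shape==(3,3) else (R.from_rotvec(a).as_matrix() if a.size==3 else R.from_quat(a).as_matrix())
def ray(c,uv,z):
    uv=np.array(uv,float).reshape(-1,1,2)
    n=cv2.undistortPoints(uv,c['K'],np.array([c['k1'],0,0,0.]))[:,0]
    d=np.c_[n,np.ones(len(n))]@rot(c['attitude']).T
    p=np.array(c['xyz'])
    return p+d*((z-p[2])/d[:,2])[:,None]
def proj(c,P):
    Rm=rot(c['attitude']); q=(np.array(P,float).reshape(-1,3)-c['xyz'])@Rm
    return cv2.projectPoints(q,np.zeros(3),np.zeros(3),c['K'],np.array([c['k1'],0,0,0.]))[0][:,0]
E
python3 - <<'E'
from h import *
for n in('top','side'):
    c=ctrl.camera(n);cv2.imwrite(f'pics/{n}0.png',c['color'][...,::-1])
    print(n,c['xyz'],c['attitude'],c['k1'],c['K'])
print(ctrl.get_state())
E
```

```text
top [0.36410112 0.06077258 1.03056782] [-2.12704979  2.16894318 -0.08475507] -0.06769006154347225 [[514.47792491   0.         272.97016074]
 [  0.         514.47792491 212.59497002]
 [  0.           0.           1.        ]]
side [ 0.40425306 -0.74531997  0.55075661] [-2.12709592  0.14022265 -0.0529646 ] -0.07654703154647198 [[411.5518282    0.         280.38119277]
 [  0.         411.5518282  208.31734267]
 [  0.           0.           1.        ]]
{'time_s': 0.1, 'q': array([ 1.03597349e+00,  3.42637306e-01,  1.52487270e+00,  1.99568693e-05,
        1.27537088e+00, -1.45996336e-01]), 'qd': array([-3.31828925e-05, -7.12345947e-04, -7.30425522e-04,  5.05923040e-04,
        1.70079889e-03, -2.98668180e-05]), 'effort': array([ 1.38727242e-03, -4.32005560e+01, -2.44695568e+01,  7.18360953e-02,
        5.25016047e-02, -5.06097172e-05]), 'tool_pos': array([0.19883058, 0.48553516, 0.22613965]), 'eef_rot': array([-6.06849311e-01, -3.08196681e+00,  1.89715867e-03]), 'force': array([-0.27962002, -0.59158398,  0.34533922]), 'moment': array([ 0.01980715,  0.0785804 , -0.02145367]), 'gripper_force': 0.0, 'grip_width': 0.09170726754112264}
```

View pics/top0.png

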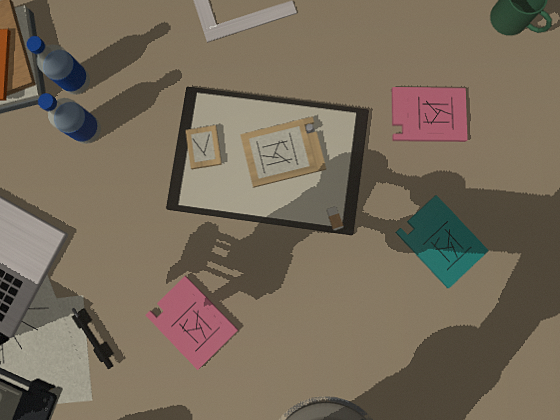

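View pics/side0.png

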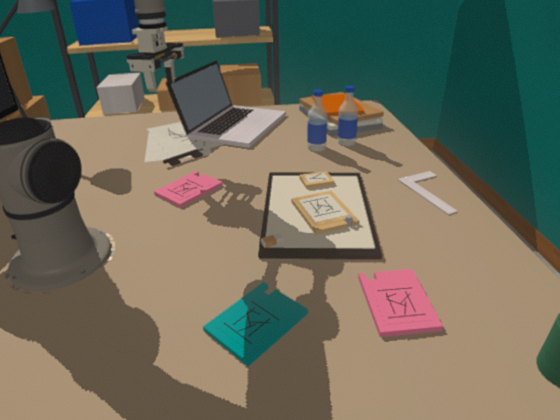

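The top view shows the board at about (167–371, 87–234). The natural plywood panel on it is around (285,150), with the peg at about (310,127). The small plywood panel without a notch is at (204,147). The look-alikes are pink at (430,113), pink at (195,320) and turquoise at (443,242). Only the plywood one on the peg fits the description. Next I'll take an enlarged crop and find the contours.

```bash
cat >> h.py <<'E'
def quad(c,lo,hi,box,eps=.03):
    hsv=cv2.cvtColor(c['color'],cv2.COLOR_RGB2HSV);m=cv2.inRange(hsv,lo,hi)
    k=np.zeros_like(m);x0,y0,x1,y1=box;k[y0:y1,x0:x1]=m[y0:y1,x0:x1]
    ct=max(cv2.findContours(k,cv2.RETR_EXTERNAL,cv2.CHAIN_APPROX_NONE)[0],key=cv2.contourArea)
    return ct
E
python3 - <<'E'
from h import *
c=ctrl.camera('top');im=c['color']
hsv=cv2.cvtColor(im,cv2.COLOR_RGB2HSV)
for n,(x,y) in dict(wood=(250,165),wood2=(320,150),wood3=(290,124),cream=(230,110),desk=(150,150),black=(178,150),peg=(310,127),shadowcream=(345,150)).items(): print(n,hsv[y,x])
cv2.imwrite('pics/crop0.png',cv2.resize(im[75:245,155:385,::-1],None,fx=3.4,fy=3.4,interpolation=cv2.INTER_CUBIC))
E
```

```text
wood [ 18 102 147]
wood2 [ 18 106 159]
wood3 [ 17 101 156]
cream [ 22  41 160]
desk [ 17  70 132]
black [ 9 58 44]
peg [ 18  10 129]
shadowcream [ 22  39 163]
```

View pics/crop0.png

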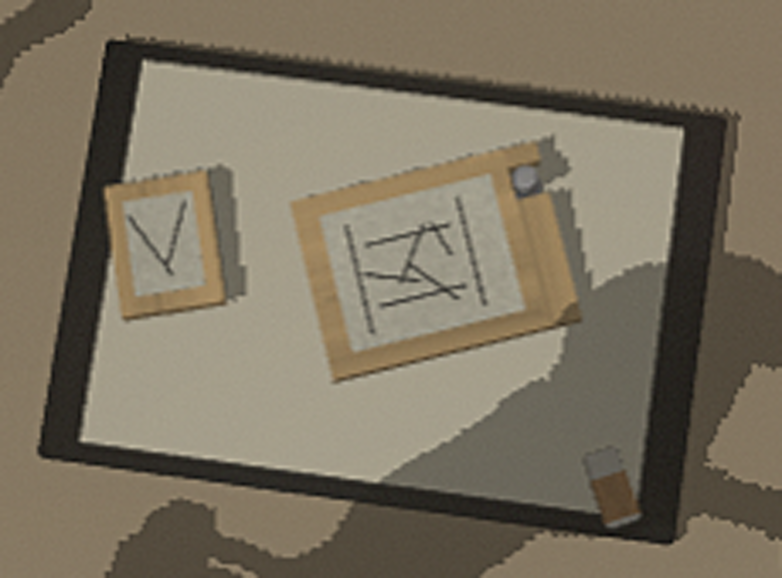

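The crop shows the plywood panel with its peg at crop (525,180). Its near-left corner, the one to push, is at (333,381). The board corners are (107,40), (727,115), (672,543) and (40,456). The panel has to turn clockwise, so the corner gets pushed away from the robot.

```bash
cat >> h.py <<'E'
def fitquad(c,ct,z):
    """approx quad -> line-fit each side on rays at height z -> refined corners (xyz)"""
    h=cv2.convexHull(ct);e=.01
    while len(a:=cv2.approxPolyDP(h,e*cv2.arcLength(h,True),True))>4:e+=.003
    a=a[:,0].astype(float);p=ct[:,0].astype(float);L=[]
    for i in range(4):
        A,B=a[i],a[(i+1)%4];d=(B-A)/np.linalg.norm(B-A);t=(p-A)@d/np.linalg.norm(B-A);s=abs((p-A)@[-d[1],d[0]])
        w=ray(c,p[(t>.12)&(t<.88)&(s<2.5)],z)[:,:2].astype(np.float32)
        L.append(cv2.fitLine(w,cv2.DIST_HUBER,0,.01,.01).ravel())
    X=[]
    for i in range(4):
        u,v=L[i-1],L[i];k=np.linalg.solve(np.c_[u[:2],-v[:2]],v[2:]-u[2:]);X.append(u[2:]+k[0]*u[:2])
    return a,np.array(X)
def measure(c,box=(232,105,335,195)):
    a,b=fitquad(c,quad(c,(0,0,0),(179,255,85),(160,80,378,240)) if 0 else quad(c,(19,0,60),(35,62,255),(160,80,378,240)),.012)
    pa,p=fitquad(c,quad(c,(10,82,70),(25,255,255),box),.024)
    return a,b,pa,p
E
python3 - <<'E'
from h import *
c=ctrl.camera('top');np.set_printoptions(precision=4,suppress=True)
ctb=np.array([(186.5,86.8),(368.8,108.8),(352.6,234.7),(166.8,209.1)]);B=ray(c,ctb,.012);print('board',B[:,:2])
print('sides',[np.linalg.norm(B[i]-B[i-1]) for i in range(4)])
yw=(B[0]-B[1]+B[3]-B[2])[:2];yaw=np.arctan2(-yw[0],yw[1]);print('board yaw',np.degrees(yaw),'centre',B.mean(0))
bx=np.array([np.cos(yaw),np.sin(yaw)]);by=np.array([-bx[1],bx[0]])
print('peg est',B.mean(0)[:2]+.07*bx-.075*by,'peg ray top z.034',ray(c,[(309.5,127.6)],.034))
try:
    ct=quad(c,(10,82,70),(25,255,255),(232,105,335,195));pa,p=fitquad(c,ct,.024)
    print('panel px',pa,'\n',p);print('sides',[np.linalg.norm(p[i]-p[i-1]) for i in range(4)],'ang',[np.degrees(np.arctan2(*(p[i]-p[i-1])[::-1])) for i in range(4)])
except Exception as e: print(e)
s=fitquad(c,quad(c,(10,82,70),(25,255,255),(180,118,230,175)),.024);print('small',s)
E
```

```text
board [[ 0.7454  0.2684]
 [ 0.6875 -0.1055]
 [ 0.4316 -0.0632]
 [ 0.4906  0.3074]]
sides [np.float64(0.25773446857006804), np.float64(0.3783142883005391), np.float64(0.25934268543413674), np.float64(0.3752536859221988)]
board yaw -8.925022484404053 centre [0.5888 0.1018 0.012 ]
peg est [0.6463 0.0168] peg ray top z.034 [[0.6448 0.0172 0.034 ]]
panel px [[312. 117.]
 [325. 168.]
 [253. 186.]
 [241. 134.]] 
 [[ 0.6703  0.0118]
 [ 0.5635 -0.0123]
 [ 0.5311  0.1316]
 [ 0.6372  0.1555]]
sides [np.float32(0.14740676), np.float32(0.109472245), np.float32(0.14746521), np.float32(0.10877861)] ang [np.float32(-77.03951), np.float32(-167.26254), np.float32(102.69089), np.float32(12.706111)]
small (array([[214., 125.],
       [220., 164.],
       [191., 168.],
       [185., 130.]]), array([[0.6581, 0.2071],
       [0.5786, 0.1962],
       [0.5707, 0.2556],
       [0.6493, 0.2686]], dtype=float32))
```

Measured values:
- **Board:** yaw −8.9°.
- **Panel:** yaw +12.7°, so 21.6° askew. Its sides came out at 147 by 109 mm, which matches.
- **Peg:** about (0.646, 0.017).

I'll shut the jaw, go to a point in front of the corner's near face and turn the tool's y to the panel's long edge.

play_rows --moves '[{"dx": -0.0283, "dy": -0.0162, "dz": 0.007, "jaw": 1}, {"dx": -0.0283, "dy": -0.0162, "dz": 0.007, "jaw": 1}, {"dx": -0.0283, "dy": -0.0162, "dz": 0.007, "jaw": 1}, {"dx": -0.0283, "dy": -0.0162, "dz": 0.007, "jaw": 1}, {"dx": -0.0283, "dy": -0.0162, "dz": 0.007, "jaw": 1}, {"dx": -0.0283, "dy": -0.0162, "dz": 0.007, "jaw": 1}, {"dx": -0.0283, "dy": -0.0162, "dz": 0.007, "jaw": 1}, {"dx": -0.0283, "dy": -0.0162, "dz": 0.007, "jaw": 1}, {"dx": -0.0283, "dy": -0.0162, "dz": 0.007, "jaw": 1}, {"dx": -0.0283, "dy": -0.0162, "dz": 0.007, "jaw": 1}, {"dx": -0.0283, "dy": -0.0162, "dz": 0.007, "jaw": 1}, {"dx": -0.0283, "dy": -0.0162, "dz": 0.007, "jaw": 1}, {"dx": -0.0283, "dy": -0.0162, "dz": 0.007, "jaw": 1}, {"dx": -0.0283, "dy": -0.0162, "dz": 0.007, "jaw": 1}, {"dx": -0.0283, "dy": -0.0162, "dz": 0.007, "jaw": 1}]'

```text
validation failed for argument at $.mo...
```

play_rows --moves '[{"az": -0.1296, "jaw": 1}, {"az": -0.1296, "jaw": 1}, {"az": -0.1296, "jaw": 1}, {"az": -0.1296, "jaw": 1}, {"az": -0.1296, "jaw": 1}, {"az": -0.1296, "jaw": 1}, {"jaw": 1}, {"jaw": 1}, {"jaw": 1}]'

```text
validation failed for argument at $.mo...
```

```bash
cat >> h.py <<'E'
def tool():
    s=ctrl.get_state();M=rot(s['eef_rot']);return s,M
E
python3 - <<'E'
from h import *
np.set_printoptions(precision=4,suppress=True)
s,M=tool();print(s['time_s'],s['tool_pos'],'y ang',np.degrees(np.arctan2(M[1,1],M[0,1])),M[:,2],s['grip_width'],s['force'])
t=np.array([.4997,.0997,.016]);print('tool-frame delta',M.T@(t-s['tool_pos']))
c=ctrl.camera('side');cv2.imwrite('pics/s1.png',cv2.resize(c['color'][90:280,180:420,::-1],None,fx=3,fy=3))
E
```

```text
0.2 [0.1989 0.4856 0.2263] y ang 67.72238941248098 [-0.0005 -0.0008 -1.    ] 0.09161464060144758 [ 0.6154 -0.5711  0.5385]
tool-frame delta [-0.4247 -0.2429  0.2105]
```

View pics/s1.png

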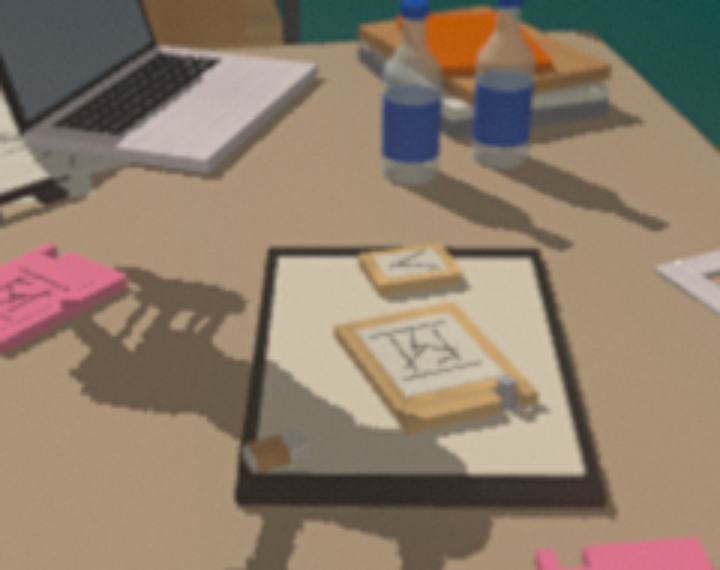

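Both moves were refused, so the arm hasn't moved. In this side crop the panel sits at about (430,370), still in place. I'll resend with every field filled in.

play_rows --moves '[{"ax": 0, "ay": 0, "az": 0, "dx": -0.0283, "dy": -0.0162, "dz": 0.007, "jaw": 1}, {"ax": 0, "ay": 0, "az": 0, "dx": -0.0283, "dy": -0.0162, "dz": 0.007, "jaw": 1}, {"ax": 0, "ay": 0, "az": 0, "dx": -0.0283, "dy": -0.0162, "dz": 0.007, "jaw": 1}, {"ax": 0, "ay": 0, "az": 0, "dx": -0.0283, "dy": -0.0162, "dz": 0.007, "jaw": 1}, {"ax": 0, "ay": 0, "az": 0, "dx": -0.0283, "dy": -0.0162, "dz": 0.007, "jaw": 1}, {"ax": 0, "ay": 0, "az": 0, "dx": -0.0283, "dy": -0.0162, "dz": 0.007, "jaw": 1}, {"ax": 0, "ay": 0, "az": 0, "dx": -0.0283, "dy": -0.0162, "dz": 0.007, "jaw": 1}, {"ax": 0, "ay": 0, "az": 0, "dx": -0.0283, "dy": -0.0162, "dz": 0.007, "jaw": 1}, {"ax": 0, "ay": 0, "az": 0, "dx": -0.0283, "dy": -0.0162, "dz": 0.007, "jaw": 1}, {"ax": 0, "ay": 0, "az": 0, "dx": -0.0283, "dy": -0.0162, "dz": 0.007, "jaw": 1}, {"ax": 0, "ay": 0, "az": 0, "dx": -0.0283, "dy": -0.0162, "dz": 0.007, "jaw": 1}, {"ax": 0, "ay": 0, "az": 0, "dx": -0.0283, "dy": -0.0162, "dz": 0.007, "jaw": 1}, {"ax": 0, "ay": 0, "az": 0, "dx": -0.0283, "dy": -0.0162, "dz": 0.007, "jaw": 1}, {"ax": 0, "ay": 0, "az": 0, "dx": -0.0283, "dy": -0.0162, "dz": 0.007, "jaw": 1}, {"ax": 0, "ay": 0, "az": 0, "dx": -0.0283, "dy": -0.0162, "dz": 0.007, "jaw": 1}]'

```text
time_s: 1.5
tool_pos: [0.5005, 0.0986, 0.1214]
eef_rot: [0.607, 3.082, 0.0]
force: [0.6, 0.3, 0.9]
grip_width: 0.0007
gripper_force: 0.0
```

play_rows --moves '[{"ax": 0, "ay": 0, "az": -0.1296, "dx": 0, "dy": 0, "dz": 0, "jaw": 1}, {"ax": 0, "ay": 0, "az": -0.1296, "dx": 0, "dy": 0, "dz": 0, "jaw": 1}, {"ax": 0, "ay": 0, "az": -0.1296, "dx": 0, "dy": 0, "dz": 0, "jaw": 1}, {"ax": 0, "ay": 0, "az": -0.1296, "dx": 0, "dy": 0, "dz": 0, "jaw": 1}, {"ax": 0, "ay": 0, "az": -0.1296, "dx": 0, "dy": 0, "dz": 0, "jaw": 1}, {"ax": 0, "ay": 0, "az": -0.1296, "dx": 0, "dy": 0, "dz": 0, "jaw": 1}, {"ax": 0, "ay": 0, "az": 0, "dx": 0, "dy": 0, "dz": 0, "jaw": 1}, {"ax": 0, "ay": 0, "az": 0, "dx": 0, "dy": 0, "dz": 0, "jaw": 1}]'

```text
time_s: 2.17
tool_pos: [0.4997, 0.1001, 0.1217]
eef_rot: [0.343, -3.123, -0.0]
force: [0.9, -0.5, 0.4]
grip_width: 0.0005
gripper_force: 0.0
```

```bash
python3 - <<'E'
from h import *
np.set_printoptions(precision=4,suppress=True)
s,M=tool();print(s['time_s'],s['tool_pos'],'y ang',np.degrees(np.arctan2(M[1,1],M[0,1])),M[:,2],s['grip_width'],s['force'])
t=np.array([.4997,.0997,.016]);print('tool-frame delta',M.T@(t-s['tool_pos']))
c=ctrl.camera('side');cv2.imwrite('pics/s2.png',cv2.resize(c['color'][90:280,180:420,::-1],None,fx=3,fy=3))
E
```

```text
2.1667 [0.4997 0.1001 0.1217] y ang 102.54412768470027 [-0.0001  0.0001 -1.    ] 0.000489653722652233 [ 0.92   -0.5322  0.3771]
tool-frame delta [ 0.0001 -0.0004  0.1057]
```

View pics/s2.png

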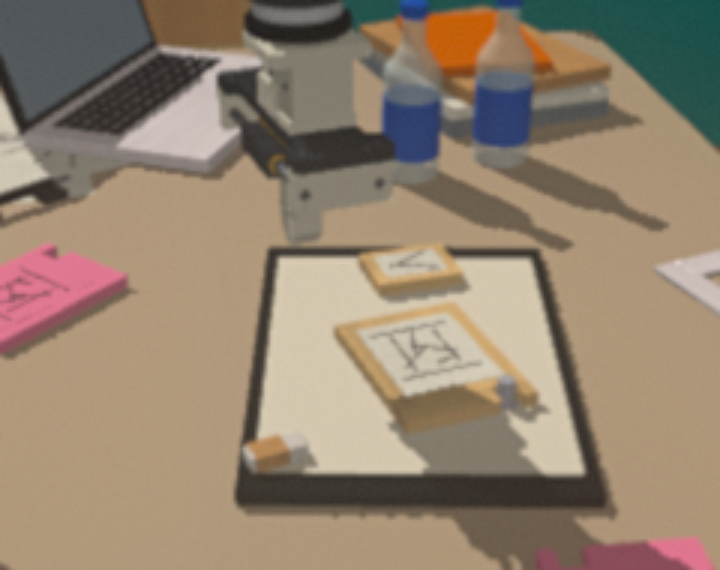

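The fingers, at crop (300,225), are clear of everything in front of the corner. Descend and approach.

play_rows --moves '[{"ax": 0, "ay": 0, "az": 0, "dx": 0, "dy": 0, "dz": 0.02, "jaw": 1}, {"ax": 0, "ay": 0, "az": 0, "dx": 0, "dy": 0, "dz": 0.02, "jaw": 1}, {"ax": 0, "ay": 0, "az": 0, "dx": 0, "dy": 0, "dz": 0.02, "jaw": 1}, {"ax": 0, "ay": 0, "az": 0, "dx": 0, "dy": 0, "dz": 0.02, "jaw": 1}, {"ax": 0, "ay": 0, "az": 0, "dx": 0, "dy": 0, "dz": 0.012, "jaw": 1}, {"ax": 0, "ay": 0, "az": 0, "dx": 0, "dy": 0, "dz": 0.012, "jaw": 1}, {"ax": 0, "ay": 0, "az": 0, "dx": -0.006, "dy": 0.001, "dz": 0, "jaw": 1}, {"ax": 0, "ay": 0, "az": 0, "dx": -0.006, "dy": 0.001, "dz": 0, "jaw": 1}, {"ax": 0, "ay": 0, "az": 0, "dx": -0.006, "dy": 0.001, "dz": 0, "jaw": 1}, {"ax": 0, "ay": 0, "az": 0, "dx": -0.004, "dy": 0.001, "dz": 0, "jaw": 1}, {"ax": 0, "ay": 0, "az": 0, "dx": 0, "dy": 0, "dz": 0, "jaw": 1}, {"ax": 0, "ay": 0, "az": 0, "dx": 0, "dy": 0, "dz": 0, "jaw": 1}]'

```text
time_s: 3.22
tool_pos: [0.5208, 0.109, 0.0183]
eef_rot: [-0.348, 3.121, 0.0]
force: [-0.5, -0.8, 0.2]
grip_width: 0.0005
gripper_force: 0.0
```

```bash
python3 - <<'E'
from h import *
np.set_printoptions(precision=4,suppress=True)
s,M=tool();print(s['time_s'],s['tool_pos'],'y ang',np.degrees(np.arctan2(M[1,1],M[0,1])),s['force'])
c=ctrl.camera('side');a=cv2.resize(c['color'][155:255,240:400,::-1],None,fx=4,fy=3)
cv2.imwrite('pics/s3.png',a)
c=ctrl.camera('top');b=cv2.resize(c['color'][75:245,155:385,::-1],None,fx=2.8,fy=1.76)
cv2.imwrite('pics/s3.png',np.vstack([a,cv2.resize(b,(a.shape[1],299))]))
E
```

```text
3.2167 [0.5208 0.109  0.0183] y ang 102.71692370187701 [-0.4785 -0.8129  0.2227]
```

View pics/s3.png

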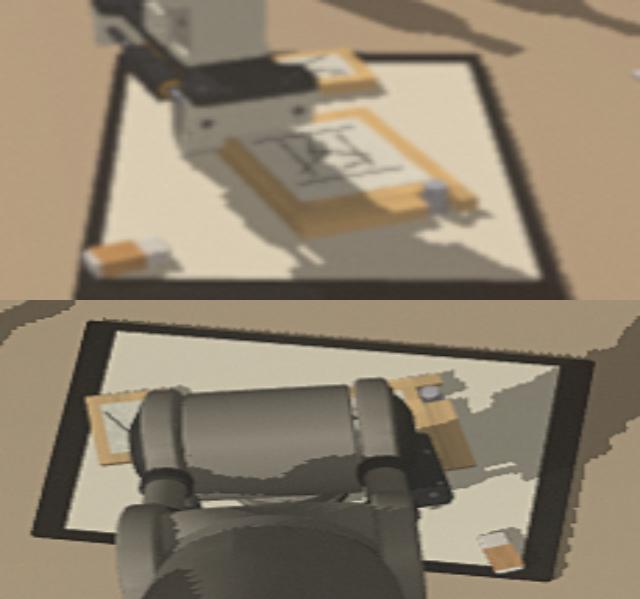

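The finger is beside the near face by the corner, at top-half crop (190,130). It's about 5 mm short with no force. Close the gap and swing along the arc with a slight inward bias to keep the notch seated.

play_rows --moves '[{"ax": 0, "ay": 0, "az": 0, "dx": -0.003, "dy": 0, "dz": 0, "jaw": 1}, {"ax": 0, "ay": 0, "az": 0, "dx": -0.003, "dy": 0, "dz": 0, "jaw": 1}, {"ax": 0, "ay": 0, "az": 0.0222, "dx": -0.0021, "dy": 0.0013, "dz": 0, "jaw": 1}, {"ax": 0, "ay": 0, "az": 0.0222, "dx": -0.0021, "dy": 0.0013, "dz": 0, "jaw": 1}, {"ax": 0, "ay": 0, "az": 0.0222, "dx": -0.0021, "dy": 0.0013, "dz": 0, "jaw": 1}, {"ax": 0, "ay": 0, "az": 0.0222, "dx": -0.0021, "dy": 0.0013, "dz": 0, "jaw": 1}, {"ax": 0, "ay": 0, "az": 0.0222, "dx": -0.0021, "dy": 0.0013, "dz": 0, "jaw": 1}, {"ax": 0, "ay": 0, "az": 0.0222, "dx": -0.0021, "dy": 0.0013, "dz": 0, "jaw": 1}, {"ax": 0, "ay": 0, "az": 0.0222, "dx": -0.0021, "dy": 0.0013, "dz": 0, "jaw": 1}, {"ax": 0, "ay": 0, "az": 0.0222, "dx": -0.0021, "dy": 0.0013, "dz": 0, "jaw": 1}, {"ax": 0, "ay": 0, "az": 0.0222, "dx": -0.0021, "dy": 0.0013, "dz": 0, "jaw": 1}, {"ax": 0, "ay": 0, "az": 0.0222, "dx": -0.0021, "dy": 0.0013, "dz": 0, "jaw": 1}, {"ax": 0, "ay": 0, "az": 0, "dx": 0, "dy": 0, "dz": 0, "jaw": 1}]'

```text
time_s: 4.4
tool_pos: [0.5457, 0.1262, 0.0178]
eef_rot: [-0.073, 3.14, 0.0]
force: [-0.4, 0.8, 0.2]
grip_width: 0.0004
gripper_force: 0.1
```

```bash
python3 - <<'E'
from h import *
np.set_printoptions(precision=4,suppress=True)
s,M=tool();print(s['time_s'],s['tool_pos'],'y ang',np.degrees(np.arctan2(M[1,1],M[0,1])),s['force'])
c=ctrl.camera('side');a=cv2.resize(c['color'][155:255,240:400,::-1],None,fx=4,fy=3)
c=ctrl.camera('top');b=c['color'][75:245,155:385,::-1]
cv2.imwrite('pics/s4.png',np.vstack([a,cv2.resize(b,(a.shape[1],299))]))
E
```

```text
4.4 [0.5457 0.1262 0.0178] y ang 92.65716840357312 [-0.4445  0.7557  0.2313]
```

View pics/s4.png

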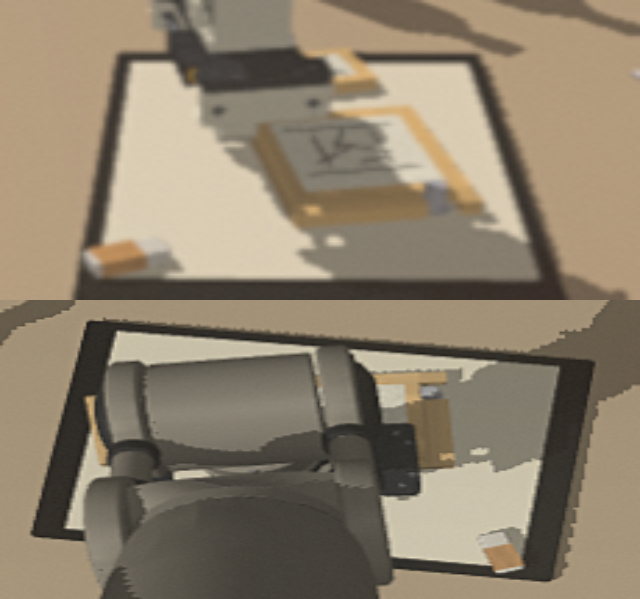

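The panel has turned to about level with the image, and the notch still holds the peg (top view at (430,390)). Continue 10°, then back off and measure.

play_rows --moves '[{"ax": 0, "ay": 0, "az": 0.0222, "dx": -0.002, "dy": 0.0013, "dz": 0, "jaw": 1}, {"ax": 0, "ay": 0, "az": 0.0222, "dx": -0.002, "dy": 0.0013, "dz": 0, "jaw": 1}, {"ax": 0, "ay": 0, "az": 0.0222, "dx": -0.002, "dy": 0.0013, "dz": 0, "jaw": 1}, {"ax": 0, "ay": 0, "az": 0.0222, "dx": -0.002, "dy": 0.0013, "dz": 0, "jaw": 1}, {"ax": 0, "ay": 0, "az": 0.0222, "dx": -0.002, "dy": 0.0013, "dz": 0, "jaw": 1}, {"ax": 0, "ay": 0, "az": 0.0222, "dx": -0.002, "dy": 0.0013, "dz": 0, "jaw": 1}, {"ax": 0, "ay": 0, "az": 0.0222, "dx": -0.002, "dy": 0.0013, "dz": 0, "jaw": 1}, {"ax": 0, "ay": 0, "az": 0.0222, "dx": -0.002, "dy": 0.0013, "dz": 0, "jaw": 1}, {"ax": 0, "ay": 0, "az": 0.0222, "dx": -0.002, "dy": 0.0013, "dz": 0, "jaw": 1}, {"ax": 0, "ay": 0, "az": 0.0222, "dx": -0.002, "dy": 0.0013, "dz": 0, "jaw": 1}, {"ax": 0, "ay": 0, "az": 0, "dx": 0, "dy": 0, "dz": 0, "jaw": 1}, {"ax": 0, "ay": 0, "az": 0, "dx": 0, "dy": 0, "dz": 0, "jaw": 1}]'

```text
time_s: 5.5
tool_pos: [0.566, 0.1382, 0.0178]
eef_rot: [0.199, 3.134, -0.0]
force: [0.9, 0.6, 1.2]
grip_width: 0.0003
gripper_force: 0.0
```

```bash
python3 - <<'E'
from h import *
np.set_printoptions(precision=4,suppress=True)
s,M=tool();print(s['time_s'],s['tool_pos'],'y ang',np.degrees(np.arctan2(M[1,1],M[0,1])),s['force'])
E
```

```text
5.5 [0.566  0.1382 0.0178] y ang 82.74041359112697 [0.9444 0.5845 1.1521]
```

play_rows --moves '[{"ax": 0, "ay": 0, "az": 0, "dx": 0.01, "dy": 0, "dz": 0, "jaw": 1}, {"ax": 0, "ay": 0, "az": 0, "dx": 0.02, "dy": 0, "dz": -0.01, "jaw": 1}, {"ax": 0, "ay": 0, "az": 0, "dx": 0.02, "dy": 0, "dz": -0.03, "jaw": 1}, {"ax": 0, "ay": 0, "az": 0, "dx": 0.02, "dy": 0.02, "dz": -0.03, "jaw": 1}, {"ax": 0, "ay": 0, "az": 0, "dx": 0.02, "dy": 0.03, "dz": -0.02, "jaw": 1}, {"ax": 0, "ay": 0, "az": 0, "dx": 0.02, "dy": 0.03, "dz": 0, "jaw": 1}, {"ax": 0, "ay": 0, "az": 0, "dx": 0.02, "dy": 0.03, "dz": 0, "jaw": 1}, {"ax": 0, "ay": 0, "az": 0, "dx": 0.02, "dy": 0.03, "dz": 0, "jaw": 1}, {"ax": 0, "ay": 0, "az": 0, "dx": 0.01, "dy": 0.03, "dz": 0, "jaw": 1}, {"ax": 0, "ay": 0, "az": 0, "dx": 0, "dy": 0.03, "dz": 0, "jaw": 1}, {"ax": 0, "ay": 0, "az": 0, "dx": 0, "dy": 0.03, "dz": 0, "jaw": 1}, {"ax": 0, "ay": 0, "az": 0, "dx": 0, "dy": 0.03, "dz": 0, "jaw": 1}, {"ax": 0, "ay": 0, "az": 0, "dx": 0, "dy": 0, "dz": 0, "jaw": 1}]'

```text
time_s: 6.58
tool_pos: [0.4402, 0.4211, 0.108]
eef_rot: [0.194, 3.133, 0.006]
force: [-1.0, -1.0, -0.9]
grip_width: 0.0004
gripper_force: 0.0
```

```bash
python3 - <<'E'
from h import *
np.set_printoptions(precision=4,suppress=True)
s,M=tool();print(s['time_s'],s['tool_pos'])
c=ctrl.camera('top');b=c['color'][75:245,155:385,::-1];cv2.imwrite('pics/t5.png',cv2.resize(b,None,fx=3.4,fy=3.4,interpolation=cv2.INTER_CUBIC))
for box in((238,100,340,200),):
    pa,p=fitquad(c,quad(c,(10,82,70),(25,255,255),box),.024)
    print(pa,'\n',p);print('sides',[np.linalg.norm(p[i]-p[i-1]) for i in range(4)],'ang',[np.degrees(np.arctan2(*(p[i]-p[i-1])[::-1])) for i in range(4)])
E
```

```text
6.5833 [0.4402 0.4211 0.108 ]
[[244. 109.]
 [316. 117.]
 [310. 170.]
 [238. 162.]] 
 [[0.6915 0.1484]
 [0.6685 0.0041]
 [0.5601 0.0181]
 [0.5828 0.1636]]
sides [np.float32(0.109756574), np.float32(0.14609681), np.float32(0.109344795), np.float32(0.1472955)] ang [np.float32(-8.00206), np.float32(-99.06525), np.float32(172.6299), np.float32(81.106186)]
```

View pics/t5.png

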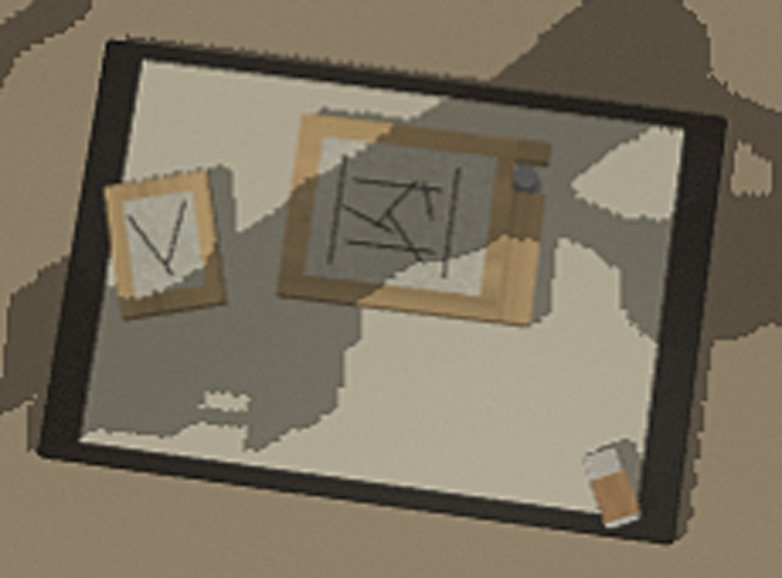

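The panel lies nearly square with the peg in its notch (crop (525,180)). The small panel is untouched. The board's angle came from eyeballed corners, so I'll fit its long edges and compare angles.

```bash
python3 - <<'E'
from h import *
np.set_printoptions(precision=3,suppress=True)
c=ctrl.camera('top');v=cv2.GaussianBlur(cv2.cvtColor(c['color'],cv2.COLOR_RGB2HSV),(3,3),0).astype(float)
def edge(A,B,z,ch,half=5,sgn=0,n=80,t0=.06,t1=.94):
    A,B=np.array(A,float),np.array(B,float);d=(B-A)/np.linalg.norm(B-A);nn=np.array([-d[1],d[0]]);o=np.arange(-half,half+.01,.25);P=[]
    for t in np.linspace(t0,t1,n):
        q=A+t*(B-A)+o[:,None]*nn
        g=np.gradient(cv2.remap(v[...,ch].astype(np.float32),q[:,0].astype(np.float32)[None],q[:,1].astype(np.float32)[None],cv2.INTER_LINEAR)[0])
        g=g*sgn if sgn else abs(g); P.append(q[np.argmax(g)])
    w=ray(c,P,z)[:,:2].astype(np.float32);l=cv2.fitLine(w,cv2.DIST_HUBER,0,.001,.001).ravel()
    r=abs((w-l[2:])@[-l[1],l[0]]);w=w[r<.0025];l=cv2.fitLine(w,cv2.DIST_L2,0,.001,.001).ravel()
    a=np.degrees(np.arctan2(l[1],l[0]))%180;return a,len(w),np.abs((w-l[2:])@[-l[1],l[0]]).mean()*1e3
f=lambda x,y:(155+x/3.4,75+y/3.4)
print('field far',edge(f(143,60),f(684,126),.012,2)); print('field near',edge(f(80,440),f(600,510),.012,2,t1=.9))
print('outer far',edge(f(107,40),f(727,115),.012,2,half=3)); print('outer near',edge(f(40,456),f(672,543),.012,2,half=3))
print('field L',edge(f(143,60),f(80,440),.012,2),'R',edge(f(684,126),f(645,450),.012,2))
print('panel far',edge(f(303,114),f(551,144),.024,1,half=4)); print('panel near',edge(f(277,297),f(531,326),.024,1,half=4))
print('panel L',edge(f(303,114),f(277,297),.024,1,half=4)); 
print('drawing far',edge(f(322,137),f(497,155),.024,1,half=3)); print('drawing near',edge(f(305,275),f(478,296),.024,1,half=3))
print('drawing L',edge(f(322,137),f(305,275),.024,1,half=3),'R',edge(f(497,155),f(480,296),.024,1,half=3))
E
```

```text
field far (np.float32(80.86132), 80, np.float32(0.44647226))
field near (np.float32(80.8982), 80, np.float32(0.33761403))
outer far (np.float32(80.257), 75, np.float32(0.5849735))
outer near (np.float32(80.899826), 78, np.float32(0.2977935))
field L (np.float32(170.92929), 67, np.float32(0.5044732)) R (np.float32(171.14392), 80, np.float32(0.44411057))
panel far (np.float32(81.19322), 80, np.float32(0.43217093))
panel near (np.float32(81.46284), 80, np.float32(0.41867226))
panel L (np.float32(171.63394), 80, np.float32(0.4647243))
drawing far (np.float32(81.52319), 80, np.float32(0.41850972))
drawing near (np.float32(81.52787), 80, np.float32(0.3657949))
drawing L (np.float32(171.49455), 80, np.float32(0.47371507)) R (np.float32(171.89104), 80, np.float32(0.5284064))
```

The panel's edges are at 81.4 ± 0.2° and the board's at 80.9°, so it is square to about 0.5°. The notch is seated and the arm is clear, so I'm handing in.

```bash
python3 -c "
from bench import ctrl
print(ctrl.hand_in())"
```

```text
the job is handed in; nothing more can be done
None
```

I swung the large panel round on the peg until it lay square to within about 0.5° of the board, with the notch still on the peg and the small panel untouched; the job is handed in, and no verdict was shown.

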